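Shift the pigment mill's gated selector to the blue slot

TASK

Change the pigment mill to its blue speed: with the fingertips, push the selector lever along the slots of its gate, out of the middle slot, across, and fully home to the end of the slot with the blue disc, then take the hand away. Push gently, with no more than about 40 N, do not seat the lever in the red, yellow or green slot on the way, and leave the bottles, pots and tools around the mill standing where they are.

Things in the scene. Friction and masses are not known exactly. Their poses are not given: they have to be found in the camera images.
- mill: Grey bench jar mill, fixed to the table: gearbox 180 (x) by 190 (y) by 80 mm under the gate, rollers and jar from y = 98 to 320 mm. Origin: at table level under the centre of the gate; x points away from the robot when unturned (the mill is turned by up to 0.4 rad), y left, z up. The directions below are the mill's.
- gate (a point): Centre of the top of the aluminium gate plate, 150 by 150 by 8 mm, 100 mm above the table. Three lanes along x at y = -28, 0, +28 mm, 16 mm wide, ending at x = +-32 mm (six slots), joined at x = 0 by one cross channel 20 mm wide along y. The 11 mm stem changes lane only there (within 4 mm of x = 0); pushed to the channel's end it stands in the outer lane. Teeth ends are rounded.
- jar_top (a point): Top of the white jar that lies along y on the rollers, fixed: 120 mm thick, from y = 160 to 305 mm, top 189 mm above the table. To be kept clear of.
- pivot (a point): Pivot of the lever, inside the gearbox, 35 mm above the mill's origin. With f = joint fore_lean and s = joint side_lean, the handle's centre lies (150 sin f, -150 sin s cos f, 150 cos s cos f) mm from it.
- handle (a point): Centre of the lever's black handle: a rod with round ends, 30 mm thick, 60 mm long, on the steel stem, 150 mm from the pivot; 185 mm above the table when upright, about 162 mm when home in a corner slot, then about 54 mm (x) and 58 mm (y) from the gate's centre. In the cross channel's ends it is about 63 mm (y) from the centre.
- stem_mark (a point): Point on the stem's axis 72 mm from the pivot, about at the gate plate's level. When the lever is home in a corner slot it lies 24 mm (horizontally) from the centre of that slot's disc; in the cross channel beside that slot, 50 mm.
- fore_lean (a joint): Lever's lean along the mill's x, rad; positive leans to mill +x. 0 = in the cross channel, about +-0.37 at the slot ends of the outer lanes, +-0.40 at the ends of the middle lane. Starts in the middle lane's slot on the robot's side, more or less deep. No spring: friction (about 3 N at the handle) holds the lever where it is left.
- side_lean (a joint): Lever's lean along the mill's y, rad; positive leans to mill -y. 0 = middle lane, about +0.43 to +0.46 in the lane at y = -28 mm, the same negative in the lane at y = +28 mm. No spring, friction about 3 N at the handle.
- tag_blue: Blue disc, 20 mm across, 2 mm thick, fixed on the gate plate's top beyond the end of the slot it names: at x = +-50 mm, y = +-28 mm in the mill's frame. Which corner it marks varies. Origin: centre of its underside.
- tag_red: Red disc, like the blue one, at another corner slot.
- tag_yellow: Yellow disc, like the blue one, at another corner slot.
- tag_green: Green disc, like the blue one, at another corner slot. (The middle lane's two slots have no disc.)
- paint_bottle: Red bottle, 50 mm thick, 140 mm tall; loose bystander, not part of the job, to be left where it stands; origin at the centre of its underside. 
- varnish_jar: Amber jar, 64 mm thick, 85 mm tall; loose bystander, not part of the job, to be left where it stands; origin at the centre of its underside. 
- mug: Blue mug, 76 mm across, 90 mm tall, with a handle; loose bystander, not part of the job, to be left where it stands; origin at the centre of its underside. 
- spatula: Spatula lying flat behind the gearbox, 200 mm long; loose bystander, not part of the job, to be left where it stands; origin at the centre of its underside. 
- tape_roll: Cardboard tape core, 90 mm across, 24 mm high; loose bystander, not part of the job, to be left where it stands; origin at the centre of its underside. 
- paint_tin: Steel tin with a green band, 70 mm thick, 90 mm tall; loose bystander, not part of the job, to be left where it stands; origin at the centre of its underside. 
- pigment_pot: Small clear pot with a yellow band, 44 mm thick, 50 mm tall; loose bystander, not part of the job, to be left where it stands; origin at the centre of its underside. 

How it is judged:
At the end, for the whole second after the job is handed in: The lever stem is home in the slot with the blue disc (its mark at the gate within 29 mm horizontally of the disc's centre, i.e. within 5 mm of the slot's end) and at rest (each lean slower than 0.02 rad/s), and every bystander is within 20 mm of where it started (horizontal distance between stem_mark and tag_blue below 0.029 m and velocity of joint fore_lean between -0.02 and 0.02 rad/s and velocity of joint side_lean between -0.02 and 0.02 rad/s and distance of each of paint_bottle, varnish_jar, mug, spatula, tape_roll, paint_tin, pigment_pot from where it was at the start of the episode below 0.02 m); the robot touches nothing.
It fails at once if the lever is seated in the red, yellow or green slot (horizontal distance between stem_mark and tag_red below 0.029 m or horizontal distance between stem_mark and tag_yellow below 0.029 m or horizontal distance between stem_mark and tag_green below 0.029 m).
It fails at once if the robot pushes or grips the lever with more than 40 N (contact force between any of the fingers, the arm and fore_lean above 40 N).
It fails at once if a bystander is lifted or pushed away by more than 20 mm (distance of any of paint_bottle, varnish_jar, mug, spatula, tape_roll, paint_tin, pigment_pot from where it was at the start of the episode above 0.02 m).
It also fails if it takes over 51 s, if anything falls off the work surface, if the arm or the gripper's body presses on something with over 40 N, if the wrist force passes 120 N, or if a joint passes its speed limit or range.

ROBOT

A 7-joint arm with a two-finger parallel gripper is mounted at the origin on the work surface. World frame = base frame: x ahead of the robot, y to its left, z up, the work surface at z = 0. Lengths are in m, angles in rad, forces in N, time in s.
With the tool pointing down it reaches from about 0.425 to 0.95 m from the base axis. Payload 4.7 kg.
Tool frame: the origin (TCP) lies on the centre line of the jaws, within the pads' length; the fingertips stand robot.nose_length ahead of it and the grasp point (between the pads) lies 8 mm behind it (robot.nose_length is the distance from the TCP to the fingertips, in m); z points along the fingers, x is the direction in which the jaws open and shut, and the axes are right-handed (so a half turn about z gives the same grasp; the last joint's range is limited). The gripper opens to 85 mm and grips with 20 to 120 N. Pads are 22 mm wide; open, the fingers measure 114 mm over their backs; the gripper's body (76 mm by 85 mm) begins 54 mm behind the grasp point. The pads swing forward as they close: fully open they stand 13 mm farther back than shut.
Start: joints at [-1.318, 0.469, -0.049, 1.532, 0.024, 1.141, -0.082], TCP at [0.188, 0.648, 0.206] pointing down, gripper open.
Joint ranges: [-2.59, 2.59], [-0.33, 1.99], [-1.39, 1.29], [0.1, 2.45], [-1.04, 4.18], [0.21, 1.99], [-2.66, 2.66]. Speed limits (rad/s): [2.57, 2.57, 3.14, 3.14, 3.14, 3.14, 3.14].

INTERFACE

Orientations are given as [roll, pitch, yaw] about the fixed x, y, z axes, in that order (R = Rz(yaw) Ry(pitch) Rx(roll)).
In Python, from plant import robot gives the robot as it stands. Calls block until the motion is done:
- robot.goto(position, orientation): joint-space move of the TCP to a pose.
- robot.move_straight(position, vel=0.15, attitude=None, contact_N=None): straight line of the TCP; attitude=None keeps the orientation; vel is the mean speed in m/s. With contact_N (N) it stops when the force on the tool has changed by that much, and returns True; else False.
- robot.move_joints(angles): joint-space move.
- robot.grip(opening, strength=None): opening from 0.0 (shut) to 1.0 (fully open); strength is the grip in N (None keeps the last); returns when the fingers have stopped.
- robot.sleep(seconds).
- robot.inverse_kinematics(position, orientation): joint angles nearest the present ones, or None.
- robot.sense(): the state.
- robot.grab_frame(name): name is "scene" or "top"; returns a dict with "image" (480x640x3 uint8, red, green, blue), "range_z" (480x640 float32, m along the optical axis (not along the pixel's ray), 0 where there is no reading), "fx", "fy", "cx", "cy" (pixels), "dist_coeffs" ([k1, k2, p1, p2, k3] as OpenCV has them; the pictures are not rectified), "R" (3x3) and "t" (3): a world point X has camera coordinates R X + t. Camera axes: x right, y down, z forward; pixel columns grow to the right and rows downward; lengths in m; the calibration is good to about 2 mm. A picture is of the moment at which its call begins.
A pose or a line that the arm cannot do raises robot.IKError and nothing moves.
- robot.close_job(): hands the job in, once; it reports no verdict.
The state is a dict: "t": time; "joint_pos": joint angles; "joint_velocities": joint speeds; "effort": joint torques, N m; "tcp_pos": TCP position; "tcp_rot": TCP orientation; "wrist_force": force on the tool from outside, world axes, zero at the start; "torque": the same for the moment, N m; "opening": opening from 0.0 (shut) to 1.0 (fully open).
Only numpy, scipy, OpenCV 4.12 (cv2) and the standard library are available. Lean on these libraries where they do the work, as an engineer would, in place of code of your own. Each camera call takes 0.05 s, during which the arm holds its last target. There are 200 camera calls.

## Working session

There is one attempt and no reset: what is moved stays moved. The work goes in short steps, each a Python script; the robot and the scene stay as the last script left them, time stands still between calls to the robot, and variables do not carry over. Pictures are saved under pics/ and viewed, about 8 in all and at most 12, crops included, and the job is handed in when it is done.

```bash
mkdir -p pics; ls
python3 - <<'E'
from plant import robot
import cv2,pickle
print(robot.nose_length,robot.sense())
for n in("scene","top"):
    f=robot.grab_frame(n); pickle.dump(f,open(n+".pkl","wb")); cv2.imwrite(f"pics/{n}0.png",f["image"][...,::-1]); print(n,f["fx"],f["dist_coeffs"],f["R"],f["t"])
E
```

```text
pics
0.011 {'t': 0.0, 'joint_pos': array([-1.31789698,  0.46945698, -0.04861014,  1.533722  ,  0.02408334,
        1.14101946, -0.0823128 ]), 'joint_velocities': array([-9.05219937e-04,  6.71576145e-05,  2.31111078e-03,  1.18568389e-03,
        8.50116170e-04, -1.76749952e-03, -9.31482467e-05]), 'effort': array([-1.01783164e-03, -5.10306823e+01, -4.68305172e-02, -2.37713867e+01,
        1.07785285e-02,  7.49271945e-03, -8.03021521e-06]), 'tcp_pos': array([0.18750339, 0.64775054, 0.20513917]), 'tcp_rot': array([3.14153832e+00, 2.02008517e-03, 1.28902296e+00]), 'wrist_force': array([ 0.49914566, -0.15340321,  0.5454968 ]), 'torque': array([ 0.01636463,  0.02686987, -0.01591134]), 'opening': 1.0050489436333225}
scene 482.9824105555975 [-0.0552736  0.         0.         0.         0.       ] [[-0.02592107  0.99964659  0.00589817]
 [ 0.78110703  0.02393568 -0.62393822]
 [-0.62385889 -0.01156605 -0.78145141]] [-0.04514408 -0.3800436   1.41349529]
top 518.1777295952551 [0.01318581 0.         0.         0.         0.        ] [[-0.00234115 -0.99994752  0.00997418]
 [-0.99980487  0.00214494 -0.01963701]
 [ 0.01961458 -0.01001821 -0.99975742]] [0.05478952 0.5582926  1.01123774]
```

View pics/top0.png

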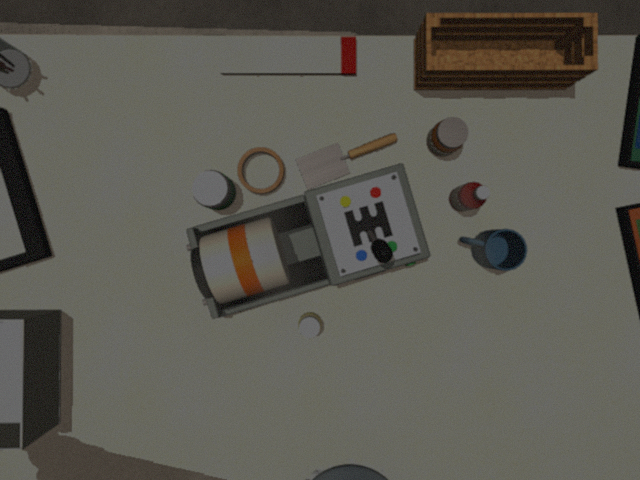

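View pics/scene0.png

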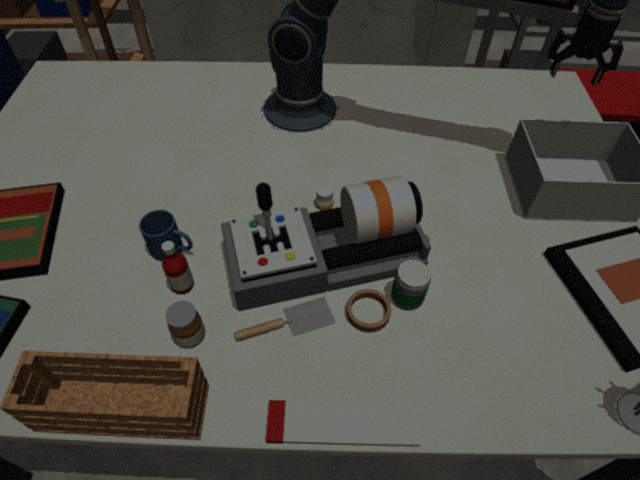

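The top view shows the gate centre at about (369,223) and the black handle at (382,250). The discs are yellow (346,202), red (376,192), blue (361,255) and green (392,246). Blue is therefore the robot-side slot on the mill's +y side. Next I'll get metric positions.

```bash
cat > h.py <<'E'
import numpy as np,cv2
def cam(f): return np.array([[f["fx"],0,f["cx"]],[0,f["fy"],f["cy"]],[0,0,1]]),np.array(f["dist_coeffs"])
def on_plane(f,uv,z):
    K,d=cam(f); n=cv2.undistortPoints(np.array([[uv]],float),K,d)[0,0]
    D=f["R"].T@np.r_[n,1]; C=-f["R"].T@f["t"]; return C+D*(z-C[2])/D[2]
def cloud(f):
    K,d=cam(f); v,u=np.mgrid[:480,:640]; n=cv2.undistortPoints(np.stack([u,v],-1).reshape(-1,1,2).astype(float),K,d).reshape(480,640,2)
    P=np.dstack([n,np.ones((480,640))])*f["range_z"][...,None]
    return (P-f["t"])@f["R"]
def discs(f,roi):
    hsv=cv2.cvtColor(f["image"],cv2.COLOR_RGB2HSV); out={}
    Z=cloud(f)[...,2]; x0,x1,y0,y1=roi
    for n,(a,b) in dict(red=(0,10),yellow=(22,35),green=(45,80),blue=(95,125)).items():
        m=((hsv[...,0]>=a)&(hsv[...,0]<=b)|((n=="red")&(hsv[...,0]>170)))&(hsv[...,1]>140)&(hsv[...,2]>50)&(abs(Z-.1)<.02)
        k=np.zeros_like(m); k[y0:y1,x0:x1]=1; m&=k
        c=cv2.connectedComponentsWithStats(m.astype(np.uint8)); i=1+c[2][1:,4].argmax(); out[n]=(c[3][i],c[2][i,4],on_plane(f,c[3][i],.102))
    return out
nom=dict(blue=(-.05,.028),green=(-.05,-.028),yellow=(.05,.028),red=(.05,-.028))
def fit(D):
    best=None
    A=np.array([nom[k] for k in nom]);B=np.array([D[k][2][:2] for k in nom])
    c=B.mean(0); H=A.T@(B-c); th=np.arctan2(H[0,1]-H[1,0],H[0,0]+H[1,1])
    R=np.array([[np.cos(th),-np.sin(th)],[np.sin(th),np.cos(th)]]); return c,th,R,np.linalg.norm(A@R.T+c-B,axis=1)
def handle(f,c,R):
    P=cloud(f); q=(P[...,:2]-c)@R; m=(f["range_z"]>0)&(P[...,2]>.135)&(P[...,2]<.23)&(np.abs(q)<.095).all(-1)
    return np.c_[q[m],P[...,2][m]]
E
python3 - <<'E'
import pickle; from h import *
np.set_printoptions(precision=4,suppress=True)
for n,roi in(("top",(320,420,175,270)),("scene",(230,320,200,275))):
    f=pickle.load(open(n+".pkl","rb")); D=discs(f,roi)
    for k in D: print(n,k,*D[k])
    c,th,R,e=fit(D); print(c,th,e*1e3); h=handle(f,c,R)
    print("handle n",len(h),h.min(0),h.max(0),np.median(h,0), "top pt",h[h[:,2]>h[:,2].max()-.004].mean(0))
    P=cloud(f);q=(P[...,:2]-c)@R; m=(np.abs(q)<.07).all(-1)&(abs(P[...,2]-.1)<.01); print("plate z",np.median(P[...,2][m]))
E
```

```text
top red [375.2192 192.0685] 73 [ 0.6267 -0.039   0.102 ]
top yellow [345.0278 201.1944] 72 [0.6106 0.0147 0.102 ]
top green [392.3333 245.5952] 42 [ 0.5315 -0.069   0.102 ]
top blue [361. 255.] 69 [ 0.5149 -0.0133  0.102 ]
[ 0.5709 -0.0267] 0.2940264108242008 [1.0473 1.1312 0.1495 0.176 ]
handle n 410 [-0.0676 -0.0128  0.1397] [-0.0266  0.0161  0.2098] [-0.0468  0.0033  0.1994] top pt [-0.0532  0.0004  0.207 ]
plate z 0.10106018736186971
scene red [262.36 261.08] 50 [ 0.6279 -0.0415  0.102 ]
scene yellow [290.1591 255.4773] 44 [0.6127 0.012  0.102 ]
scene green [253.1818 223.5455] 33 [ 0.5327 -0.0695  0.102 ]
scene blue [279.4872 218.3846] 39 [ 0.5169 -0.0159  0.102 ]
[ 0.5725 -0.0287] 0.2843389268944485 [0.1912 0.3072 0.1671 0.4769]
handle n 455 [-0.0646 -0.0152  0.1356] [-0.0267  0.0146  0.2076] [-0.0395 -0.0014  0.1826] top pt [-0.0531 -0.0011  0.2052]
plate z 0.10029618591972896
```

Both cameras agree: gate centre about (0.572, -0.028), turn about 0.289 rad, plate at z = 0.100. The handle leans about -0.33. First push: toward +x with shut fingers, to fore_lean = 0.

```bash
cat >> h.py <<'E'
C0=np.array([.5717,-.0277]); TH=.289; R0=np.array([[np.cos(TH),-np.sin(TH)],[np.sin(TH),np.cos(TH)]])
def W(x,y,tip): return np.r_[C0+R0@np.array([x,y]),tip+.011]
def look(robot,name):
    import pickle
    for n in("top","scene"):
        f=robot.grab_frame(n); pickle.dump(f,open(f"{name}_{n}.pkl","wb")); cv2.imwrite(f"pics/{name}_{n}.png",cv2.resize(f["image"][150:300,220:460] if n=="top" else f["image"][150:320,190:440],None,fx=3,fy=3)[...,::-1])
E
python3 - <<'E'
from plant import robot; from h import *
np.set_printoptions(precision=4,suppress=True)
s=robot.sense(); robot.grip(0.0,20)
robot.move_straight([*s["tcp_pos"][:2],.32],vel=.2)
best=None
for y in (TH,TH+np.pi/2,TH-np.pi/2,TH+np.pi):
    j=robot.inverse_kinematics(W(-.125,0,.27),[np.pi,0,y])
    if j is not None:
        d=abs(j-s["joint_pos"]); print(y,j)
        if best is None or d.max()<best[0]: best=(d.max(),y)
yaw=best[1]; print("yaw",yaw); open("yaw","w").write(str(yaw))
robot.goto(W(-.125,0,.27),[np.pi,0,yaw])
robot.move_straight(W(-.125,0,.165),vel=.12)
print(robot.sense()["t"],robot.sense()["wrist_force"])
print(robot.move_straight(W(-.032,0,.165),vel=.05,contact_N=15))
s=robot.sense();print(s["t"],s["tcp_pos"],W(-.032,0,.165),s["wrist_force"],s["opening"])
look(robot,"a")
E
```

```text
0.289 [-0.7521  0.0138  0.826   1.9571 -0.011   1.1752  0.367 ]
1.8597963267948965 [-0.7211  0.0148  0.7939  1.9561 -0.0114  1.1752  1.9369]
-1.2817963267948966 [-0.8208  0.0117  0.8969  1.9591 -0.0099  1.1752 -1.202 ]
yaw 0.289
5.2917 [-0.3887  1.0755  0.9417]
True
6.4667 [ 0.509  -0.0469  0.177 ] [ 0.541  -0.0368  0.176 ] [-4.1292 -0.6746  9.4544] 0.008097768329711033
```

View pics/a_scene.png

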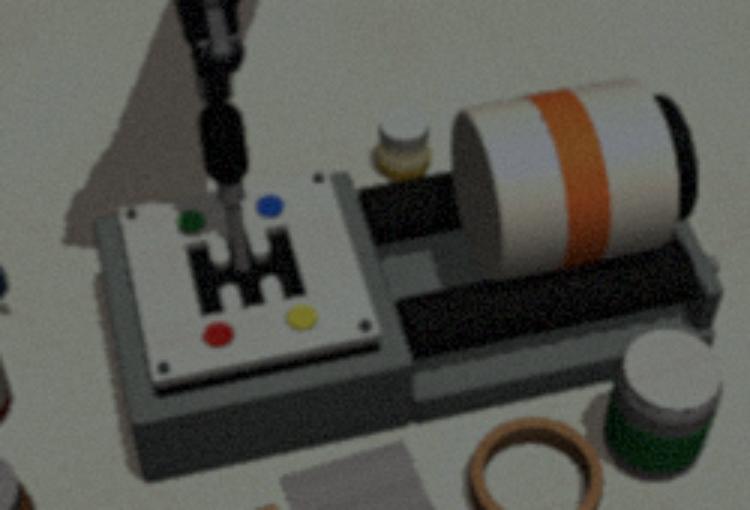

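The view shows fingers on the robot side of the handle, with the lever still partly in the middle slot and no obstruction. The stop came early, at 15 N, so I'll continue slower.

Run:
```python
from plant import robot; from h import *
np.set_printoptions(precision=4,suppress=True)
for x in (-.055,-.045,-.038):
    r=robot.move_straight(W(x,0,.167),vel=.03,contact_N=18)
    s=robot.sense();q=R0.T@(s["tcp_pos"][:2]-C0);print(r,s["t"],q,s["tcp_pos"][2],R0.T@s["wrist_force"][:2],s["wrist_force"][2])
look(robot,"b")
import pickle
for n in("top","scene"):
    f=pickle.load(open(f"b_{n}.pkl","rb")); h=handle(f,C0,R0); print(n,len(h),h.min(0),h.max(0))
```

```text
False 7.1083 [-0.0548 -0.0009] 0.17984064570252545 [-5.3342  0.5593] 15.368296531876048
False 7.5917 [-0.0431 -0.0018] 0.1820293444676961 [-7.4637  1.5834] 25.41380672235292
False 7.975 [-0.0347 -0.0024] 0.183342086853986 [-7.4768  1.4552] 30.330267196086254
top 17 [-0.0151  0.0075  0.1699] [-0.0036  0.0161  0.1909]
scene 509 [-0.0408 -0.0173  0.1353] [-0.0016  0.0126  0.2297]
```

View pics/b_scene.png

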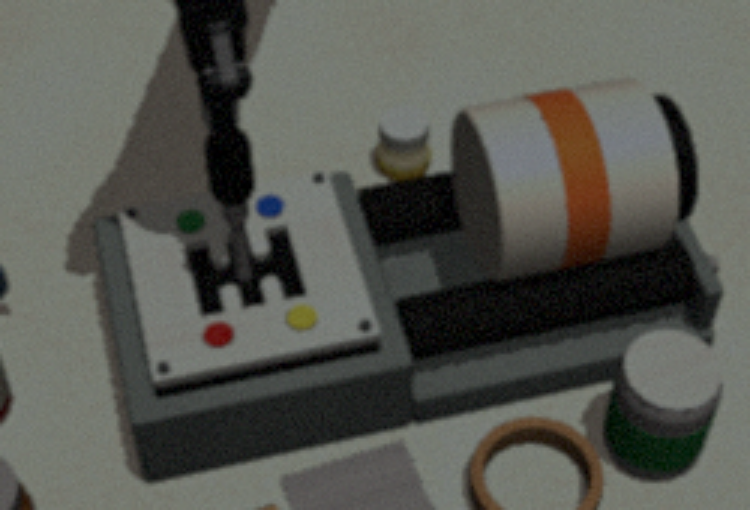

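The upward force of 30 N means the handle top is meeting the sloping finger linkage. I'll back off. From here I'll turn the hand so each push uses the flat 22 mm side of the fingers, and I'll work a little higher.

Run:
```python
from plant import robot; from h import *
import pickle
np.set_printoptions(precision=4,suppress=True)
robot.move_straight(W(-.075,0,.175),vel=.06)
s=robot.sense();print(s["t"],s["wrist_force"])
robot.move_straight(W(-.09,0,.26),vel=.15)
for yaw in (TH+np.pi/2,TH-np.pi/2): print(yaw,robot.inverse_kinematics(W(-.09,0,.26),[np.pi,0,yaw]))
print(s["joint_pos"])
look(robot,"c")
for n in("top","scene"):
    f=pickle.load(open(f"c_{n}.pkl","rb")); h=handle(f,C0,R0); h=h[h[:,2]<.222]; print(n,len(h),h.min(0),h.max(0),"top",h[h[:,2]>h[:,2].max()-.004].mean(0))
```

```text
8.8583 [ 0.4055 -0.4299  0.1691]
1.8597963267948965 [-0.5957  0.1033  0.682   1.9055 -0.0711  1.1567  1.9721]
-1.2817963267948966 [-0.8994  0.1355  1.0404  1.916  -0.1274  1.1598 -1.0937]
[-0.6619  0.2596  0.8123  1.9906 -0.2239  0.9865  0.5488]
top 329 [-0.0349 -0.0129  0.1684] [-0.0023  0.0162  0.218 ] top [-0.0204  0.0007  0.215 ]
scene 443 [-0.0315 -0.017   0.1353] [-0.001   0.0126  0.2155] top [-0.0189 -0.0019  0.2129]
```

View pics/c_scene.png

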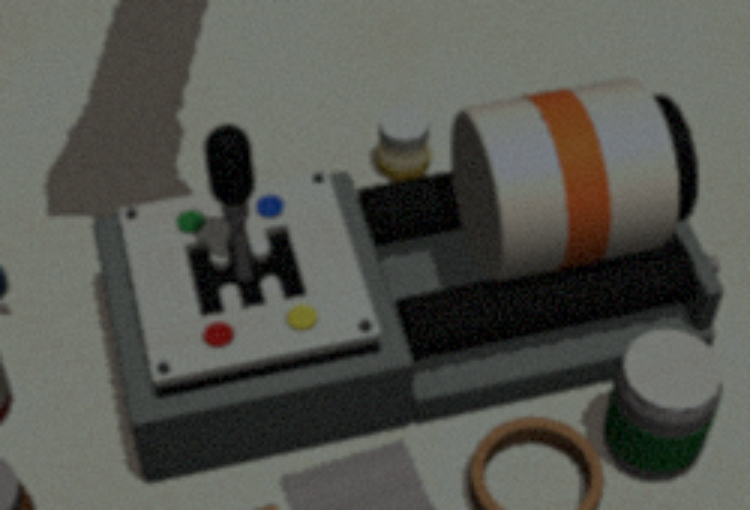

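The handle is free and leans about -0.115 rad, with the stem nearly in the cross channel. Now the same push with the hand turned 90°.

```bash
cat >> h.py <<'E'
def rep(robot,r=None):
    s=robot.sense();print(r,round(s["t"],2),"q",R0.T@(s["tcp_pos"][:2]-C0),"z",s["tcp_pos"][2],"F",R0.T@s["wrist_force"][:2],s["wrist_force"][2])
def tops(robot,name):
    import pickle
    look(robot,name)
    for n in("top","scene"):
        f=pickle.load(open(f"{name}_{n}.pkl","rb")); h=handle(f,C0,R0); h=h[h[:,2]<.222]; print(n,len(h),h.min(0),h.max(0),"top",h[h[:,2]>h[:,2].max()-.004].mean(0))
E
python3 - <<'E'
from plant import robot; from h import *
np.set_printoptions(precision=4,suppress=True)
robot.goto(W(-.09,0,.26),[np.pi,0,TH+np.pi/2])
robot.move_straight(W(-.085,0,.178),vel=.12); rep(robot)
for x in (-.045,-.035,-.026):
    r=robot.move_straight(W(x,0,.178),vel=.03,contact_N=18); rep(robot,r)
    if r: break
robot.move_straight(W(-.07,0,.178),vel=.1)
robot.move_straight(W(-.09,0,.26),vel=.15)
tops(robot,"d")
E
```

```text
None 11.89 q [-0.0845 -0.0003] z 0.18959692230456276 F [ 1.0193 -0.8626] -0.932010077173117
False 13.38 q [-0.0452  0.    ] z 0.18900633179400728 F [0.4894 0.2171] -0.21399722061130302
False 13.86 q [-0.0349 -0.    ] z 0.18891307114402997 F [0.2539 0.2757] -0.4321319841478528
False 14.31 q [-0.0259  0.    ] z 0.18890482246883958 F [0.4882 0.5968] -0.706848767890969
top 332 [-0.0348 -0.0126  0.1688] [-0.0023  0.0166  0.2174] top [-0.0204  0.0018  0.2147]
scene 445 [-0.0299 -0.0171  0.136 ] [-0.0003  0.0124  0.2153] top [-0.0191 -0.0024  0.2129]
```

No contact this time, so the fingertips are not where I assumed. I'll find them in the depth data.

Run:
```python
from plant import robot; from h import *
import pickle
np.set_printoptions(precision=4,suppress=True)
s=robot.sense(); print(s["tcp_pos"],s["tcp_rot"],s["opening"]); rep(robot)
for n in("d_scene","d_top"):
    f=pickle.load(open(n+".pkl","rb"));P=cloud(f);q=(P[...,:2]-C0)@R0;z=P[...,2]
    for lo in np.arange(.22,.44,.015):
        m=(f["range_z"]>0)&(z>lo)&(z<=lo+.015)&(abs(q[...,0]+.09)<.1)&(abs(q[...,1])<.1)
        if m.sum()>3: print(n,round(lo,3),m.sum(),q[m].min(0),q[m].max(0))
f=pickle.load(open("d_scene.pkl","rb")); cv2.imwrite("pics/d_full.png",cv2.resize(f["image"][20:280,160:400],None,fx=2.3,fy=2.3)[...,::-1])
```

```text
[ 0.4849 -0.0531  0.2699] [-3.1392 -0.0001  1.8601] -0.0002932870516408701
None 15.72 q [-0.0904  0.0004] z 0.2698504581232104 F [0.6001 0.8513] -0.3042255121837655
d_scene 0.295 60 [-0.0911 -0.0135] [-0.0769  0.0133]
d_scene 0.31 104 [-0.0937 -0.0139] [-0.0756  0.0136]
d_scene 0.325 104 [-0.0996 -0.0187] [-0.0748  0.0185]
d_scene 0.34 366 [-0.1038 -0.0385] [-0.0734  0.0398]
d_scene 0.355 319 [-0.102  -0.0503] [-0.0706  0.0513]
d_scene 0.37 426 [-0.1044 -0.0604] [-0.07    0.0608]
d_scene 0.385 552 [-0.1031 -0.0601] [-0.0672  0.0608]
d_scene 0.4 358 [-0.0967 -0.0411] [-0.0673  0.0422]
d_scene 0.415 163 [-0.0945 -0.0363] [-0.0513  0.0386]
d_scene 0.43 392 [-0.088  -0.0368] [-0.0503  0.0365]
d_top 0.34 15 [-0.0833  0.0265] [-0.0761  0.0415]
d_top 0.355 41 [-0.0823  0.0286] [-0.0775  0.051 ]
d_top 0.37 98 [-0.1018  0.0383] [-0.0763  0.0646]
d_top 0.385 273 [-0.103   0.0352] [-0.0761  0.0649]
d_top 0.4 90 [-0.0991  0.0365] [-0.0787  0.0469]
d_top 0.415 34 [-0.0977  0.0089] [-0.0528  0.0418]
d_top 0.43 105 [-0.1023  0.0051] [-0.0522  0.0408]
```

View pics/d_full.png

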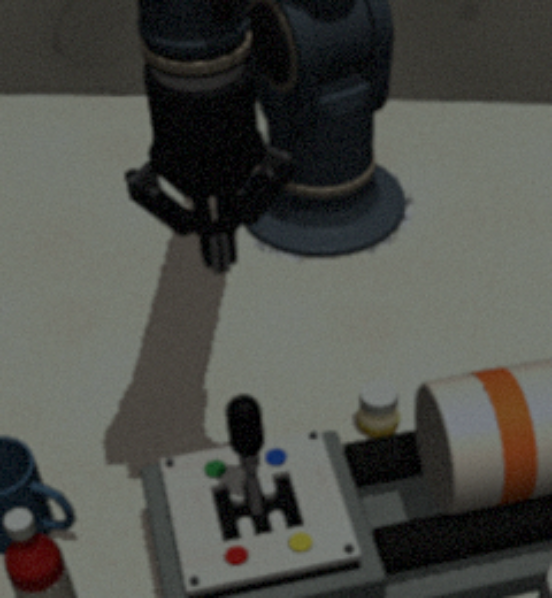

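The depth data puts the fingertips at z ≈ 0.297 with the TCP at 0.270. They are about 28 mm above the reported TCP, not 11 mm below it. This agrees with both pushes: the first rode up on the handle's top, and the second passed over it. I'll get the offset precisely and push at a properly low height.

```bash
cat >> h.py <<'E'
OFF=-.028
def W(x,y,tip): return np.r_[C0+R0@np.array([x,y]),tip+OFF]
E
python3 - <<'E'
from plant import robot; from h import *
import pickle
np.set_printoptions(precision=4,suppress=True)
f=pickle.load(open("d_scene.pkl","rb"));P=cloud(f);q=(P[...,:2]-C0)@R0;z=P[...,2]
m=(f["range_z"]>0)&(z>.24)&(z<.32)&(abs(q[...,0]+.09)<.1)&(abs(q[...,1])<.1); print(np.sort(z[m])[:12])
robot.move_straight(W(-.085,0,.175),vel=.12); rep(robot)
f=robot.grab_frame("scene");P=cloud(f);q=(P[...,:2]-C0)@R0;z=P[...,2]
m=(f["range_z"]>0)&(z>.125)&(z<.24)&(q[...,0]<-.055)&(q[...,0]>-.12)&(abs(q[...,1])<.05); print(np.sort(z[m])[:12],q[m].max(0),q[m].min(0))
for x in (-.045,-.035,-.027):
    r=robot.move_straight(W(x,0,.175),vel=.03,contact_N=18); rep(robot,r)
    if r: break
robot.move_straight(W(-.06,0,.175),vel=.1)
robot.move_straight(W(-.09,0,.26),vel=.15)
tops(robot,"e")
E
```

```text
[0.2972 0.2976 0.2987 0.299  0.2992 0.2998 0.3001 0.3005 0.3006 0.3007
 0.3007 0.3008]
None 16.9 q [-0.0845 -0.0003] z 0.147600730115444 F [-0.3967  0.1965] -0.4044665695141352
[0.1761 0.1764 0.1766 0.1766 0.1778 0.1779 0.1784 0.1787 0.1793 0.1795
 0.1799 0.1799] [-0.0678  0.0441] [-0.0973 -0.0444]
False 18.43 q [-0.0456 -0.    ] z 0.1469123517386294 F [-2.2468 -0.5212] 1.149556060497156
False 18.92 q [-0.0344 -0.    ] z 0.14698028935194427 F [-0.9471 -0.7275] 0.6648036728759814
False 19.33 q [-0.0267 -0.    ] z 0.1469772968652397 F [-1.1733 -0.0696] 1.3150072968414857
top 313 [-0.0153 -0.0129  0.1708] [0.0138 0.0164 0.2179] top [-0.0007  0.0012  0.2152]
scene 412 [-0.0109 -0.0171  0.1355] [0.0164 0.0125 0.2166] top [ 0.0002 -0.0029  0.2142]
```

The lever is upright in the cross channel. Now the push across to +y.

Run:
```python
from plant import robot; from h import *
np.set_printoptions(precision=4,suppress=True)
robot.goto(W(0,-.06,.25),[np.pi,0,TH])
robot.move_straight(W(0,-.055,.165),vel=.15); rep(robot)
for y in (-.02,.0,.015,.025,.032,.038):
    r=robot.move_straight(W(0,y,.165),vel=.035,contact_N=14); rep(robot,r)
    if r: break
robot.move_straight(W(0,.0,.165),vel=.12)
robot.move_straight(W(0,-.02,.26),vel=.2)
tops(robot,"f")
```

```text
None 22.54 q [ 0.0005 -0.0556] z 0.13785035721980315 F [ 1.0643 -0.4646] 0.5131145328914957
False 23.69 q [ 0.     -0.0205] z 0.1371955544342498 F [-0.6224 -2.8367] 1.7715616298940906
False 24.42 q [-0.0001  0.0009] z 0.1366906403400588 F [ 0.7672 -0.787 ] 0.03639219584696374
False 24.99 q [0.     0.0156] z 0.13702651603886207 F [ 0.0918 -1.5504] -1.4429509757817365
False 25.43 q [0.0001 0.0256] z 0.13702177733123064 F [-1.0902 -1.5527] -0.3541415871539366
False 25.77 q [0.0001 0.0323] z 0.13704794158239472 F [-0.0836 -2.0843] 0.6175665303023062
False 26.1 q [0.0001 0.0347] z 0.13752483167445512 F [ 1.4697 -8.2742] -0.9261624346023327
top 406 [-0.0152  0.0412  0.1364] [0.0141 0.0875 0.2031] top [-0.0007  0.0733  0.2001]
scene 424 [-0.011   0.0378  0.1353] [0.016  0.0835 0.2014] top [0.0016 0.0693 0.1987]
```

View pics/f_scene.png

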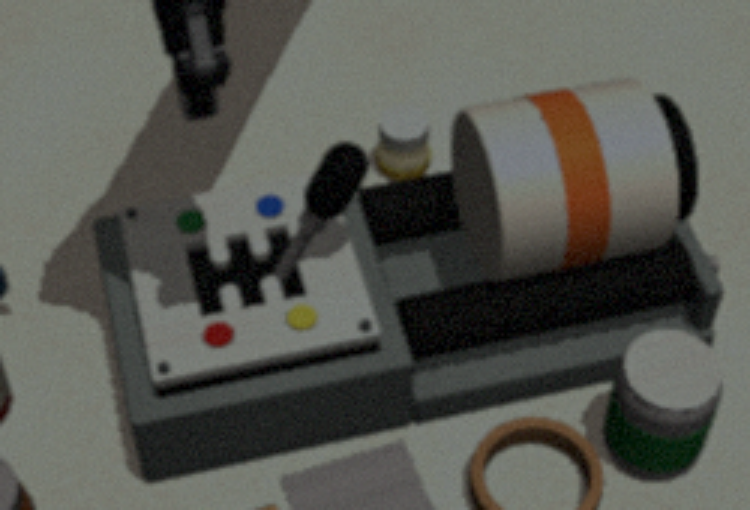

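The lever is at the +y end of the channel; the push met the stop at about 8 N. Now the final push toward −x, into the blue slot.

Run:
```python
from plant import robot; from h import *
np.set_printoptions(precision=4,suppress=True)
Y=.058
robot.goto(W(.06,Y,.26),[np.pi,0,TH+np.pi/2])
robot.move_straight(W(.057,Y,.155),vel=.15); rep(robot)
for x in (.02,.0,-.012,-.02,-.026,-.031):
    r=robot.move_straight(W(x,Y,.155),vel=.035,contact_N=14); rep(robot,r)
    if r: break
robot.move_straight(W(.03,Y,.155),vel=.12)
robot.move_straight(W(.05,Y-.03,.28),vel=.2)
rep(robot); tops(robot,"g")
```

```text
None 29.3 q [0.0577 0.0576] z 0.12789420014936298 F [0.0169 0.5316] 0.010936101153713906
False 30.51 q [0.0208 0.0581] z 0.1273540690832622 F [3.2304 0.329 ] 1.3791153414123494
False 31.23 q [-0.0011  0.0579] z 0.12658111302194386 F [ 1.301  -0.5782] -0.36394815711917095
False 31.73 q [-0.013   0.0582] z 0.1268186018791632 F [1.238  0.2094] -0.3470623527411004
False 32.1 q [-0.0206  0.0581] z 0.12700358166717254 F [ 0.6275 -0.1823] -0.20163297285655665
False 32.42 q [-0.0242  0.0582] z 0.12769887654155948 F [5.8485 0.9778] -1.0355516327089116
False 32.72 q [-0.0255  0.0584] z 0.1287847278366867 F [11.7686  0.7696] -1.6813317035408177
None 34.17 q [0.0488 0.0286] z 0.25077555745976 F [-0.0702  0.8683] -0.5357894639894725Traceback (most recent call last):
  File "<stdin>", line 11, in <module>
  File "h.py", line 39, in tops
    f=pickle.load(open(f"{name}_{n}.pkl","rb")); h=handle(f,C0,R0); h=h[h[:,2]<.222]; print(n,len(h),h.min(0),h.max(0),"top",h[h[:,2]>h[:,2].max()-.004].mean(0))
                                                                                                     ~~~~~^^^
    return umr_minimum(a, axis, None, out, keepdims, initial, where)
ValueError: zero-size array to reduction operation minimum which has no identity
```

View pics/g_scene.png

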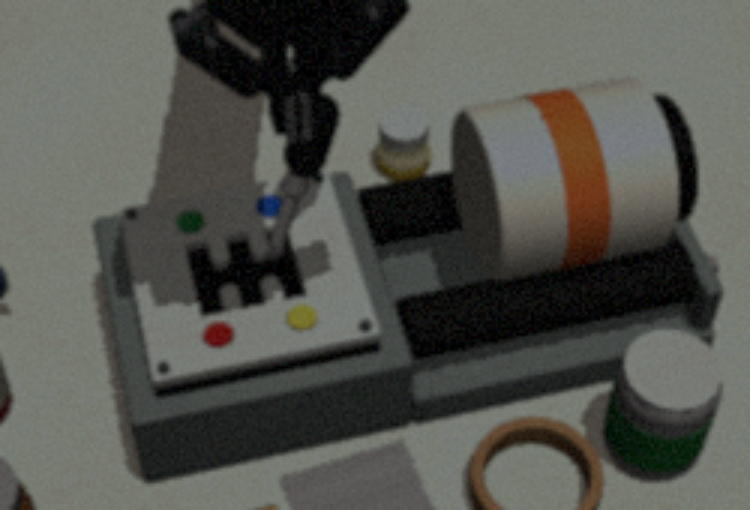

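The lever leans toward blue and the stop was felt at 12 N, close to the predicted x of −0.024. I'll move the hand aside and measure.

Run:
```python
from plant import robot; from h import *
np.set_printoptions(precision=4,suppress=True)
robot.move_straight(W(.05,-.19,.30),vel=.2)
tops(robot,"i"); rep(robot)
import pickle
a=pickle.load(open("top.pkl","rb"))["image"].astype(int);b=pickle.load(open("i_top.pkl","rb"))["image"].astype(int)
cv2.imwrite("pics/i_full.png",b[...,::-1].astype(np.uint8))
```

```text
top 447 [-0.0722  0.0404  0.1353] [-0.0318  0.0831  0.1919] top [-0.0581  0.0685  0.1894]
scene 419 [-0.067   0.0365  0.1352] [-0.0312  0.0787  0.1903] top [-0.0562  0.0644  0.1879]
None 35.62 q [ 0.0507 -0.1883] z 0.27190018415501815 F [-0.5485 -0.2799] 0.7534853146857184
```

View pics/i_scene.png

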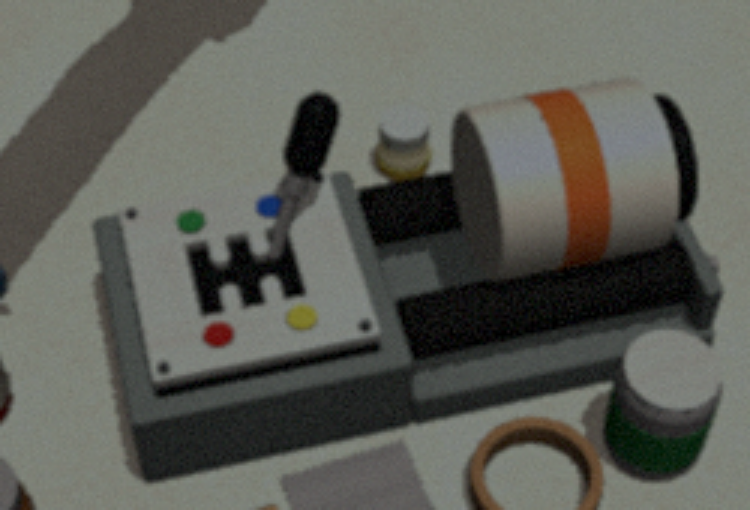

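View pics/i_full.png

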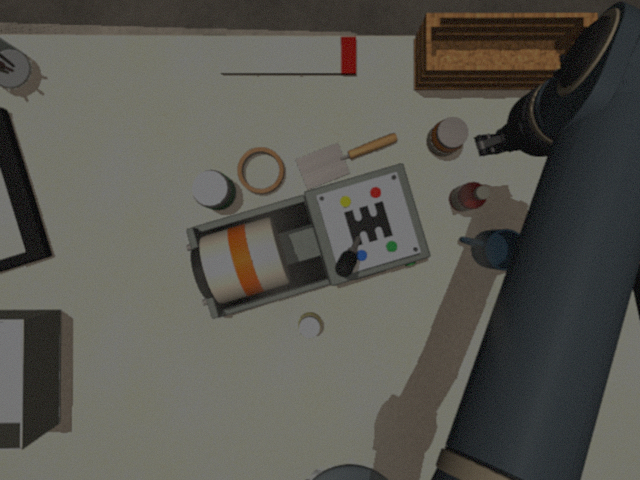

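The lever is home in the blue slot: the handle end is 57–58 mm from centre, against 59 mm expected, so the stem is within about 1.5 mm of the slot end. All bystanders sit at the same pixels as at the start. Handing in.

```bash
python3 -c "
from plant import robot
robot.close_job(); print(robot.sense()['t'])"
```

```text
the job is handed in; nothing more can be done
the job is handed in; nothing more can be done
```

The lever is in the blue slot (robot side, mill +y), and I handed the job in at about 36 s of the 51 s allowed. I pushed it with shut fingers out of the middle slot, across the channel to +y, then toward −x until the stop was felt.

**Lever position:** in the last pictures from both cameras the handle end is 56–58 mm (x) from the gate centre, against about 59 mm expected when home. That puts the stem within about 1.5 mm of the slot's end, where 5 mm is allowed. The red, yellow and green slots were never entered.

**Bystanders:** those I could see stand at the same places in the picture as at the start. I compared them by eye, and the arm's shadow lay over the mug.

**Checks that disagreed:**
- **Fingertip height:** the fingertips were about 28 mm above the reported TCP, not 11 mm ahead of it (depth data and contact agreed). I corrected for this from the third push on.
- **First push:** it rode up on the handle's top and reached about 31 N, under the 40 N limit.
- **Second push:** it passed over the handle without touching it.
- **Later pushes:** after the correction the highest sampled force was about 12 N.

Forces were sampled at the end of each step, so short peaks between samples were not seen.

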